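Shift the bench drive into the marked gear

TASK

The small bench drive is in the wrong gear: push its ball-topped lever with the fingers out of the slot it stands in, across the middle channel of the gate and fully home into the slot end marked by the tall upright pin (the other ends have flat blanks). Push it gently, neither gripping it hard nor forcing it, and without running it home into any other slot end on the way. Leave the things standing round the drive where they are.

Things in the scene. Friction and masses are not known exactly. Their poses are not given: they have to be found in the camera images.
- drive_unit: Fixed bench drive: grey box, motor on its right side to 137 mm from the centre, disc on its left to 84 mm, flat gate plate on top, upper face 90 mm above the table. Foot 136 x 154 mm. Origin on the table under the gate's centre; its x points away from the operator (far), y to the left. It may stand turned by up to 0.35 rad.
- gate (a point): Centre of the gate, on the plate's upper face; axes as the drive_unit. Cut through the plate: a cross channel along y at x = 0, y = -33 to +33 mm, and three slots along x at y = +26 (left), 0 (middle), -26 mm (right), each crossing the channel and running from x = -28 (near end) to +28 mm (far end): six slot ends. All are 14 mm wide; the ribs between have round ends.
- selector (a joint): Sideways lean of the lever in rad, about the unit's x, pivot under the gate's centre, 25 mm above the table: positive leans left (+y); about +0.38 in the left slot, 0 in the middle, -0.38 in the right; the ends of the cross channel stop it at 0.42 either side. Stays where it is left (friction, about 1 N at the knob).
- shift (a joint): Fore-and-aft lean of the lever in rad, same pivot, carried by the selector: 0 in the cross channel, positive leans far (+x of the unit); about +0.33 to +0.35 fully home in a far end, -0.33 to -0.35 in a near one. Starts in the near end of the left slot. Stays where it is left (friction, about 1 N at the knob).
- knob (a point): Centre of the black ball knob, 28 mm across, on top of the lever, 128 mm along it from the pivot (153 mm above the table when upright, about 136 mm when leaning into a corner slot). The shaft is 8 mm thick and cannot be pulled out; the plate's edges stop it.
- lever_mark (a point): Point on the axis of the lever's shaft 70 mm from its pivot, about where the shaft passes through the gate plate.
- pin: Upright steel index pin, 22 mm tall, 14 mm thick at its head, fixed on the plate; origin at its foot. It stands just beyond one of the four ends of the middle and right slots (unit frame x = +46 or -46 mm, y = 0 or -26 mm) and marks the wanted end. With the lever fully home there, lever_mark is 22 to 24 mm from the pin's axis, seen from above.
- plug_a: Flat steel blank, 8 mm wide and only 3 mm tall, fixed on the plate beyond another of these slot ends, in the same way; origin at its foot.
- plug_b: The same flat blank at another slot end.
- plug_c: The same flat blank at another slot end.
- far_left_plug (a point): Foot of the flat blank beyond the far end of the left slot. (The near left end, where the lever starts, has a flat blank too.)
- amber_dropper: Loose bystander near the unit, to be left alone: amber dropper bottle with a bulb, 52 mm wide, 139 mm tall; origin at the centre of its underside.
- sample_vial: Loose bystander near the unit, to be left alone: small capped glass vial, 21 mm wide, 51 mm tall; origin at the centre of its underside.
- weight: Loose bystander near the unit, to be left alone: round metal book weight with a knob, 47 mm wide, 41 mm tall; origin at the centre of its underside.
- rubber: Loose bystander near the unit, to be left alone: eraser in a card sleeve, 23x52x13 mm; origin at the centre of its underside.
- stand_loupe: Loose bystander near the unit, to be left alone: black stand loupe, 42 mm wide, 34 mm tall; origin at the centre of its underside.
- glass_beaker: Loose bystander near the unit, to be left alone: glass beaker, 53x59x67 mm; origin at the centre of its underside.

How it is judged:
By the outcome, as a careful person would: the job done as asked, in the order asked, and still so for the second after the job is handed in, with the robot touching nothing.
It also fails if it takes over 48 s, if anything falls off the work surface, if the arm or the gripper's body presses on something with over 40 N, if the wrist force passes 120 N, or if a joint passes its speed limit or range.

ROBOT

A 6-joint arm with a two-finger parallel gripper is mounted at the origin on a cart in front of the work surface, level with it; the furniture and walls round the work are solid. World frame = base frame: x ahead of the robot, y to its left, z up, the work surface at z = 0. Lengths are in m, angles in rad, forces in N, time in s.
With the tool pointing down it reaches from about 0.325 to 0.9 m from the base axis. Payload 6.1 kg.
Tool frame: the origin (TCP) lies between the finger pads; the fingertips stand 11 mm ahead of it and the grasp point (between the pads) lies 8 mm behind it; z points along the fingers, x is the direction in which the jaws open and shut, and the axes are right-handed (so a half turn about z gives the same grasp; the last joint's range is limited). The gripper opens to 87 mm and grips with 3 to 60 N. Pads are 19 mm wide; open, the fingers measure 117 mm over their backs; the gripper's body (75 mm by 190 mm) begins 51 mm behind the grasp point.
Start: joints at [0.988, 0.22, 1.526, -0, 1.395, -0.126], TCP at [0.276, 0.561, 0.234] pointing down, gripper open.
Joint ranges: [-2.98, 2.98], [-0.91, 2.08], [0.09, 2.57], [-1.24, 4.39], [0.2, 2.65], [-2.68, 2.68]. Speed limits (rad/s): [2.57, 2.57, 3.01, 3.14, 3.14, 3.14].

INTERFACE

Orientations are given as a unit quaternion [x, y, z, w].
In Python, from cell import state, vision, job_done, spotter gives the robot as it stands. The module is installed in compiled form; this text tells all that it offers.
- The arm moves only by the shell command python3 -m creep 'ROWS' [OPENING] [FORCE]. ROWS is a JSON object of lists of equal length, an entry for each row: "dp": the shift along the tool's x, y, z in m, a list of three; "roll": the turn about the tool's z in degrees. A call has 1 to 12 rows; each row shifts and turns the commanded pose from where the row before left it, along the tool's axes as they then stand; what a row does not reach is not made up. A row lasts 1/12 s, in which the tool goes at most 41.7 mm and 7.16 degrees, less where a joint would pass 70% of its speed; a pose out of reach is approached as far as the arm can. A call with a gripper value outside its range is refused whole. OPENING is the opening, from 0 (shut) to 1 (fully open), set as the call begins (- or left out, the last holds). The fingers move at their own pace and stop on an object; FORCE is the grip in N (left out, the last holds). Time passes only in rows, so rows that do not move let the fingers close. It gives the time, the measured TCP pose, the force and the opening at its end, in the units of the state.
- state(): the state, without advancing time (a new reading comes with each control period).
- vision.read_camera(name): name is "scene" or "top" or "wrist"; returns the picture (384x512x3 uint8, red, green, blue); there is no depth.
- vision.get_calibration(name): a dict with "camera_matrix" (3x3 intrinsics, pixels), "D" ([k1, k2, p1, p2, k3] as OpenCV has them; the pictures are not rectified), "cam_to_world" (4x4, takes a point from camera to world coordinates); the wrist camera has in their place "T_tool_cam" (4x4, takes a point from camera to tool coordinates, whose origin is the TCP and whose axes are the tool frame's). Camera axes: x right, y up, looking along -z (the intrinsics and any distortion apply to the point x, -y, -z); pixel columns grow to the right and rows downward; lengths in m; the calibration is good to about 2 mm. A picture is of the moment at which its call begins: read the wrist's pose just before it. get_calibration takes no time and is no camera call.
- job_done(): hands the job in, once; it reports no verdict.
Trained networks look in the newest picture that a camera, given by its name, has taken for a name from the list of things; names that differ only in an ending like _2 or _b are one class to them, and where a whole thing is asked for, a point or a joint stands for the part that bears it (a point fixed in the world has none). Each returns a list of dicts, best first, with "score" (0 to 1); they miss things now and then, are a little off and sometimes report something else, mostly with a low value. They report only what shows in the picture. A call takes as long as a camera call.
- spotter.recognise(thing, camera): "rect" ([left, top, right, bottom] in pixels, round what is visible of it).
The state is a dict: "clock": time; "q": joint angles; "dq": joint speeds; "joint_torque": joint torques, N m; "position": TCP position; "tool_rot": TCP orientation; "contact_force": force on the tool from outside, world axes, zero at the start; "wrist_torque": the same for the moment, N m; "finger_gap": opening from 0.0 (shut) to 1.0 (fully open).
Only numpy, scipy, OpenCV 4.12 (cv2) and the standard library are available. Lean on these libraries where they do the work, as an engineer would, in place of code of your own. Each camera call takes 0.05 s, during which the arm holds its last target.

## Working session

There is one attempt and no reset: what is moved stays moved. The work goes in short steps, Python scripts to look and compute and a shell command to move; the robot and the scene stay as the last step left them, time stands still between calls to the robot, and variables do not carry over. Pictures are saved under pics/ and viewed, and the job is handed in when it is done.

```bash
mkdir -p pics; python3 - <<'E'
from cell import state, vision, spotter
import cv2
print(state())
for c in ("scene","top","wrist"):
    im=vision.read_camera(c); cv2.imwrite(f"pics/{c}0.png",im[:,:,::-1])
    k=vision.get_calibration(c); print(c,{a:(b.tolist() if hasattr(b,'tolist') else b) for a,b in k.items()})
    for t in ("knob","pin","plug_a","gate"):
        try: print(t,[(round(d['score'],2),[round(v) for v in d['rect']]) for d in spotter.recognise(t,c)][:5])
        except Exception as e: print(t,e)
E
```

```text
{'clock': 0.0, 'q': array([ 9.87910208e-01,  2.21229938e-01,  1.52762078e+00, -4.04128562e-05,
        1.39467432e+00, -1.26105960e-01]), 'dq': array([ 0.0017161 ,  0.00033322,  0.00101743, -0.00039788,  0.00078282,
        0.00139018]), 'joint_torque': array([ 2.17361980e-03, -4.94612396e+01, -3.87381005e+01,  7.00858701e-02,
        5.73715463e-02, -1.64950602e-04]), 'position': array([0.27534966, 0.5604106 , 0.23242975]), 'tool_rot': array([ 8.48838303e-01,  5.28651683e-01, -8.69560213e-04,  4.21639972e-04]), 'contact_force': array([ 0.59019491,  0.01210217, -0.07923496]), 'wrist_torque': array([-0.01529329,  0.05886231,  0.00594847]), 'finger_gap': 0.9989628397069222}
scene {'camera_matrix': [[448.982853000063, 0.0, 260.73757456887733], [0.0, 448.982853000063, 191.36508483145343], [0.0, 0.0, 1.0]], 'D': [-0.11847146138688625, 0.0, 0.0, 0.0, 0.0], 'cam_to_world': [[0.9139309893093877, 0.1414034541987581, -0.3804408100094198, 0.09527645697779917], [-0.4052513118716669, 0.36964507018234055, -0.8361422703799787, -0.9217437366259036], [0.022394664682837573, 0.9183504697176086, 0.39513
[... 611 characters left out ...]
473940424904502, 0.9954863192605056, 1.1984321316216924], [0.0, 0.0, 0.0, 1.0]]}
knob [(0.46, [201, 177, 233, 191])]
pin []
plug_a []
gate [(0.64, [195, 149, 292, 213])]
wrist {'camera_matrix': [[319.81640585153383, 0.0, 254.82660967238579], [0.0, 319.81640585153383, 191.4663184777332], [0.0, 0.0, 1.0]], 'D': [-0.057447939767326824, 0.0, 0.0, 0.0, 0.0], 'T_tool_cam': [[0.9999983246361924, -8.364022124549125e-05, -0.0018285866457090963, -0.0011269962003817025], [-0.0006014665948578028, -0.9585030993940281, -0.28508147377543863, -0.07752162618068321], [-0.0017288616898831143, 0.2850820959940385, -0.9585015438594251, -0.15035831670240823], [0.0, 0.0, 0.0, 1.0]]}
knob []
pin []
plug_a []
gate []
```

```bash
python3 - <<'E'
import cv2
a=cv2.imread("pics/top0.png");cv2.imwrite("pics/top0c.png",cv2.resize(a[110:260,150:350],None,fx=4,fy=4,interpolation=cv2.INTER_CUBIC))
a=cv2.imread("pics/scene0.png");cv2.imwrite("pics/scene0c.png",cv2.resize(a[120:270,180:380],None,fx=4,fy=4,interpolation=cv2.INTER_CUBIC))
E
```

```text
(no output)
```

View pics/top0.png

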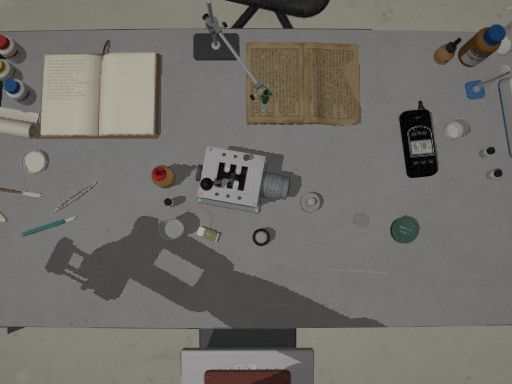

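View pics/scene0.png

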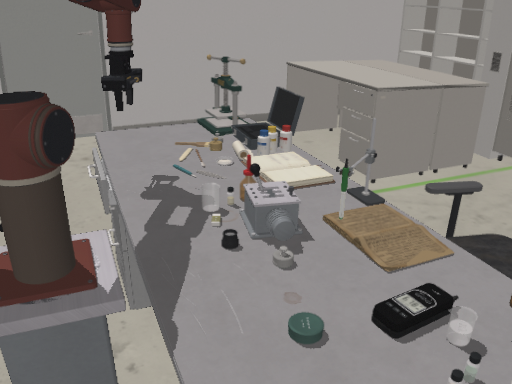

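```bash
echo
```

```text
(no output)
```

View pics/wrist0.png

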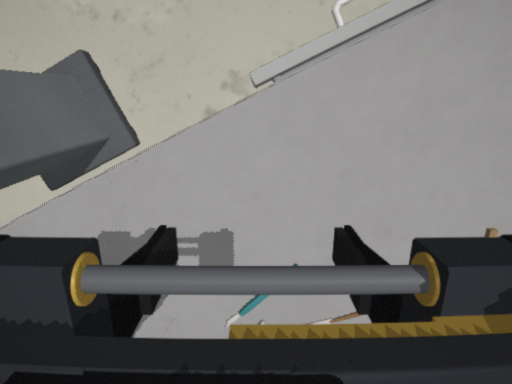

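View pics/top0c.png

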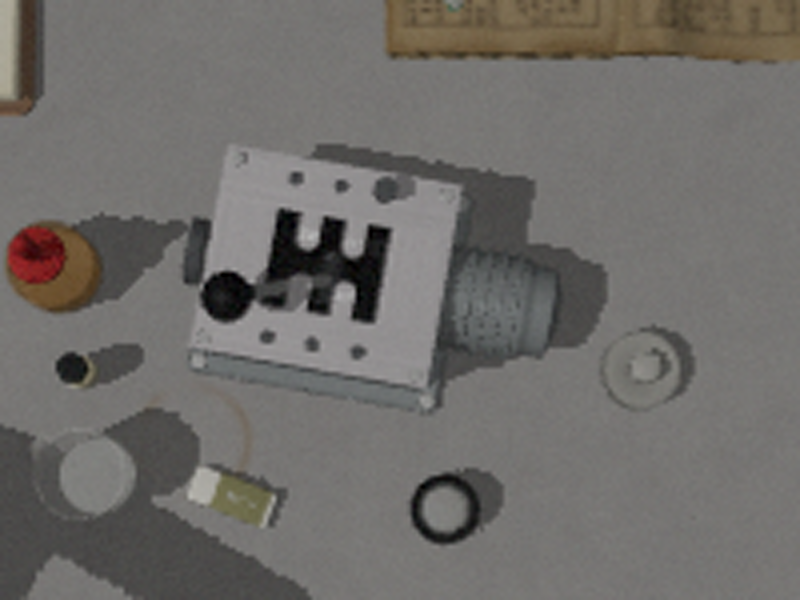

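View pics/scene0c.png

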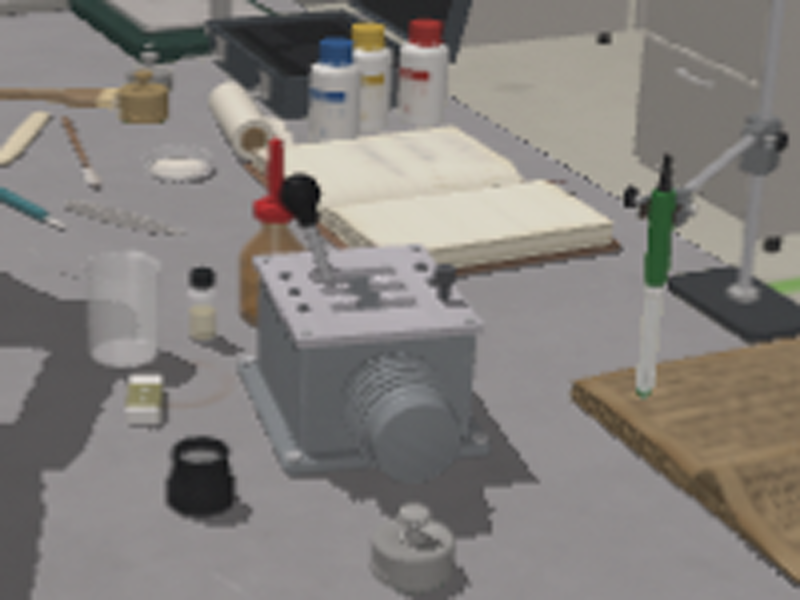

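The top view shows the pin at the far end of the right slot, at crop (387,188). The five flat blanks are at crop (297,178), (341,186), (267,337), (312,344) and (357,352), and the knob is at (227,296). Next I fit the unit's pose from these.

```bash
cat > h.py <<'E'
import numpy as np, cv2
from scipy.optimize import least_squares
from scipy.spatial.transform import Rotation as R
from cell import state, vision, spotter
def ray(c,uv,T=None):
    k=vision.get_calibration(c)
    if T is None: T=np.array(k['cam_to_world'])
    n=cv2.undistortPoints(np.array([[uv]],float),np.array(k['camera_matrix']),np.array(k['D']))[0,0]
    return T[:3,3],T[:3,:3]@np.array([n[0],-n[1],-1])
def onz(c,uv,z,T=None):
    o,d=ray(c,uv,T); return o+d*(z-o[2])/d[2]
def proj(c,P,T=None):
    k=vision.get_calibration(c)
    if T is None: T=np.array(k['cam_to_world'])
    p=(np.atleast_2d(P)-T[:3,3])@T[:3,:3]; p=p*[1,-1,-1]
    return cv2.projectPoints(p,np.zeros(3),np.zeros(3),np.array(k['camera_matrix']),np.array(k['D']))[0][:,0]
def Twrist(s):
    k=vision.get_calibration('wrist');T=np.eye(4);T[:3,:3]=R.from_quat(s['tool_rot']).as_matrix();T[:3,3]=s['position'];return T@np.array(k['T_tool_cam'])
E
python3 - <<'E'
from h import *
loc=np.array([[46,26],[46,0],[-46,26],[-46,0],[-46,-26]])/1000
px=np.array([[297,178],[341,186],[267,337],[312,344],[357,352]])
# crop resize: u=150+(x+.5)/4-.5
f=lambda p:[150+(p[0]+.5)/4-.5,110+(p[1]+.5)/4-.5]
W=np.array([onz('top',f(p),.093)[:2] for p in px])
def rs(q):
    c,s=np.cos(q[2]),np.sin(q[2]);return (loc@np.array([[c,s],[-s,c]])+q[:2]-W).ravel()
r=least_squares(rs,[.43,.02,0]);print(r.x,np.round(r.fun*1000,1))
q=r.x;c,s=np.cos(q[2]),np.sin(q[2]);Rm=np.array([[c,-s],[s,c]])
print('head px->', Rm.T@(onz('top',f((387,188)),.112)[:2]-q[:2]))
k=onz('top',f((227,296)),.136);print('knob',k,Rm.T@(k[:2]-q[:2]))
for n,p,z in [('dropper',(55,265),.05),('vial',(73,368),.05),('beaker',(85,475),.03),('rubber',(232,497),.013),('loupe',(446,508),.034),('weight',(643,370),.02)]:
    print(n,onz('top',f(p),z)[:2])
# knob in local for leans
def knob(sel,sh,L=.128):
    return np.array([L*np.sin(sh),L*np.cos(sh)*np.sin(sel),.025+L*np.cos(sh)*np.cos(sel)])
for a in [(.38,-.34),(.38,0),(0,0),(-.38,0),(-.38,.34)]:
    p=knob(*a);print(a,np.round(p,4),np.round(np.r_[Rm@p[:2]+q[:2],p[2]],4))
E
```

```text
[ 0.55437673  0.03452392 -0.17850999] [ 0.1  0.3  0.1 -0.2  0.4  0.1 -0.3 -0.  -0.3 -0.2]
head px-> [ 0.04629248 -0.02639121]
knob [0.53194295 0.08730289 0.136     ] [-0.03144891  0.04795685]
dropper [0.55979849 0.19617934]
vial [0.49894831 0.18463477]
beaker [0.43671536 0.1798799 ]
rubber [0.42384309 0.09382348]
loupe [ 0.41713457 -0.03423466]
weight [ 0.49967505 -0.15351163]
(0.38, -0.34) [-0.0427  0.0448  0.1371] [0.5203 0.0862 0.1371]
(0.38, 0) [0.     0.0475 0.1439] [0.5628 0.0812 0.1439]
(0, 0) [0.    0.    0.153] [0.5544 0.0345 0.153 ]
(-0.38, 0) [ 0.     -0.0475  0.1439] [ 0.5459 -0.0122  0.1439]
(-0.38, 0.34) [ 0.0427 -0.0448  0.1371] [ 0.5884 -0.0171  0.1371]
```

```bash
cat >> h.py <<'E'
Q=np.array([0.55437673,0.03452392,-0.17850999])
def RM(): c,s=np.cos(Q[2]),np.sin(Q[2]);return np.array([[c,-s],[s,c]])
def knob(sel,sh,L=.128):
    return np.array([L*np.sin(sh),L*np.cos(sh)*np.sin(sel),.025+L*np.cos(sh)*np.cos(sel)])
def w(p): return np.r_[RM()@np.array(p[:2])+Q[:2],p[2]]
def loc(p): p=np.array(p);return np.r_[RM().T@(p[:2]-Q[:2]),p[2]]
def tool(target_local):
    """shift in tool axes from present pose to a point in unit frame, and roll to make tool x = unit y"""
    s=state();M=R.from_quat(s['tool_rot']).as_matrix();d=M.T@(w(target_local)-s['position'])
    a=np.arctan2(M[1,0],M[0,0]);return np.round(d*1000,1),'roll deg',round(np.degrees(a-(Q[2]+np.pi/2)),2),'loc',np.round(loc(s['position'])*1000,1),'F',np.round(np.r_[RM().T@s['contact_force'][:2],s['contact_force'][2]],2),'t',s['clock'],'gap',s['finger_gap']
E
python3 - <<'E'
from h import *
f=lambda p:[180+(p[0]+.5)/4-.5,120+(p[1]+.5)/4-.5]
o1,d1=ray('scene',f((300,193)))
f2=lambda p:[150+(p[0]+.5)/4-.5,110+(p[1]+.5)/4-.5]
o2,d2=ray('top',f2((227,296)))
t=np.linalg.lstsq(np.c_[d1,-d2],o2-o1,rcond=None)[0]
a,b=o1+t[0]*d1,o2+t[1]*d2;print(a,b,loc((a+b)/2))
print(proj('scene',[w((.046,-.026,.09)),w((.046,-.026,.112)),w((.046,.026,.09))])*4-[720,480])
for sh in(-.34,-.25):print(proj('scene',[w(knob(.38,sh))])*4-[720,480],proj('top',[w(knob(.38,sh))])*4-[600,440])
print(tool((-.09,.047,.232)))
E
```

```text
[0.53450308 0.08566922 0.14085894] [0.53143731 0.08691303 0.14062881] [-0.03025833  0.04714357  0.14074388]
[[437.12625044 298.4964983 ]
 [438.77972635 266.60086998]
 [414.11627735 267.4429428 ]]
[[278.04075832 199.39414235]] [[227.29705105 315.58593795]]
[[294.22609919 193.1964601 ]] [[228.32820368 294.69349881]]
(array([-329. ,  382.9,    1.6]), 'roll deg', np.float64(-15.94), 'loc', array([-367.7,  468.6,  233.6]), 'F', array([-0.15, -0.66, -0.9 ]), 't', 0.75, 'gap', 0.996983993363295)
```

```bash
python3 -m creep '{"dp":[[-0.02,0.024,0],[-0.02,0.024,0],[-0.02,0.024,0],[-0.02,0.024,0],[-0.02,0.024,0],[-0.02,0.024,0],[-0.02,0.024,0],[-0.02,0.024,0],[-0.02,0.024,0],[-0.02,0.024,0],[-0.02,0.024,0],[-0.02,0.024,0]],"roll":[0,0,0,0,0,0,0,0,0,0,0,0]}' 0 10
python3 - <<'E'
from h import *
print(tool((-.09,.047,.232)))
E
```

```text
clock: 1.75
position: [0.4287, 0.2171, 0.2338]
tool_rot: [0.849, 0.529, 0.0, 0.0]
contact_force: [0.3, -0.3, -0.3]
finger_gap: 0.174
(array([-87.9,  93.9,   1.8]), 'roll deg', np.float64(-15.94), 'loc', array([-156.1,  157.3,  233.8]), 'F', array([ 0.33, -0.25, -0.34]), 't', 1.75, 'gap', 0.1735374927343497)
```

```bash
python3 -m creep '{"dp":[[0,0,0],[0,0,0],[0,0,0],[0,0,0],[-0.022,0.0132,0],[-0.022,0.0132,0],[-0.022,0.0132,0],[-0.022,0.0132,0],[-0.022,0.0132,0],[0,0,0],[0,0,0]],"roll":[-4,-4,-4,-4,0,0,0,0,0,0,0]}' 0 10
python3 - <<'E'
from h import *
print(tool((-.09,.047,.136)))
s=state();im=vision.read_camera('wrist');cv2.imwrite('pics/w1.png',im[:,:,::-1]);T=Twrist(s)
print(proj('wrist',[w(knob(.38,-.25)),w((.046,-.026,.09))],T))
E
```

```text
clock: 2.67
position: [0.4741, 0.0976, 0.2336]
tool_rot: [0.768, 0.641, 0.0, -0.0]
contact_force: [-1.0, 1.6, -0.2]
finger_gap: 0.008
(array([-0.9,  0.2, 97.6]), 'roll deg', np.float64(-0.1), 'loc', array([-90.2,  47.9, 233.6]), 'F', array([-1.23,  1.43, -0.19]), 't', 2.6667, 'gap', 0.007602846558087232)
[[253.69922953 262.91535515]
 [187.42682162 303.52815468]]
```

View pics/w1.png

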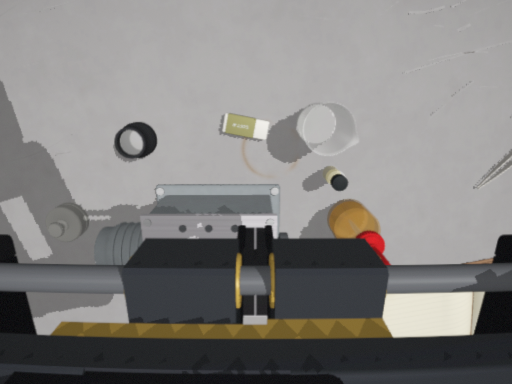

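```bash
python3 -m creep '{"dp":[[0,0,0.02],[0,0,0.02],[0,0,0.02],[0,0,0.02],[0,0,0.017],[0,0,0],[0,0,0]],"roll":[0,0,0,0,0,0,0]}' 0 10
python3 - <<'E'
from h import *
print(tool((-.055,.047,.136)))
E
python3 -m creep '{"dp":[[0,0.007,0],[0,0.007,0],[0,0.007,0],[0,0.003,0],[0,0.003,0],[0,0.003,0],[0,0.003,0],[0,0,0],[0,0,0]],"roll":[0,0,0,0,0,0,0,0,0]}'
python3 - <<'E'
from h import *
print(tool((-.055,.047,.136)))
for c in('top','scene'):
    im=vision.read_camera(c);a=im[110:260,150:350] if c=='top' else im[120:270,180:380]
    cv2.imwrite(f'pics/{c}2.png',cv2.resize(a[:,:,::-1],None,fx=4,fy=4,interpolation=cv2.INTER_CUBIC))
E
```

```text
clock: 3.3
position: [0.4727, 0.0995, 0.1359]
tool_rot: [0.767, 0.642, -0.001, -0.001]
contact_force: [0.4, 0.1, 0.3]
finger_gap: 0.005
(array([-2.5, 36.9, -0.1]), 'roll deg', np.float64(0.13), 'loc', array([-91.9,  49.5, 135.9]), 'F', array([0.4 , 0.16, 0.27]), 't', 3.3, 'gap', 0.005449720305852458)
clock: 4.05
position: [0.5062, 0.0927, 0.1364]
tool_rot: [0.767, 0.642, -0.0, -0.0]
contact_force: [0.4, 0.1, 0.1]
finger_gap: 0.004
(array([-1.7,  2.7,  0.4]), 'roll deg', np.float64(0.05), 'loc', array([-57.7,  48.7, 136.4]), 'F', array([0.37, 0.19, 0.1 ]), 't', 4.05, 'gap', 0.003847645155617987)
```

View pics/scene2.png

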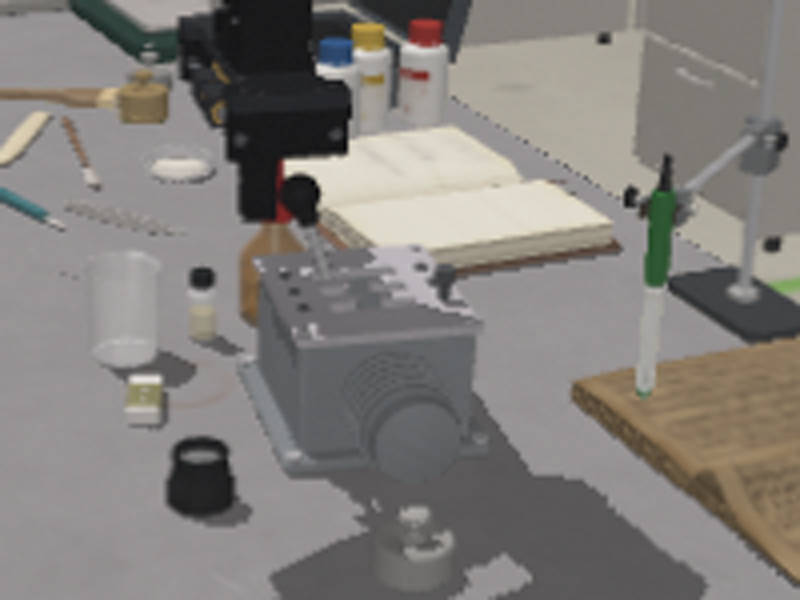

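View pics/top2.png

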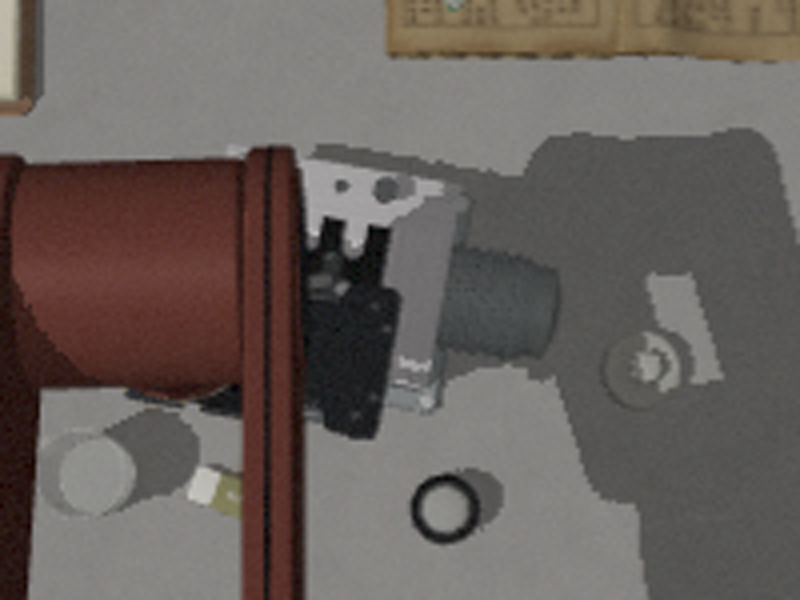

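```bash
cat >> h.py <<'E'
def look(n,T4=True):
    print(tool((0,0,.136)))
    im=vision.read_camera('scene');a=im[120:270,180:380]
    cv2.imwrite(f'pics/{n}.png',cv2.resize(a[:,:,::-1],None,fx=4,fy=4,interpolation=cv2.INTER_CUBIC))
def pk(sel,sh): return np.round(proj('scene',[w(knob(sel,sh))])[0]*4-[720,480]+1.5)
E
python3 -m creep '{"dp":[[-0.001,0.003,0],[0,0.003,0],[0,0.003,0],[0,0.003,0],[0,0.003,0],[0,0.003,0],[0,0,0]],"roll":[0,0,0,0,0,0,0]}'
python3 - <<'E'
from h import *
look('s3')
for sh in(-.34,-.25,-.2,-.15,-.1,-.05,0,.05,.1):print(sh,pk(.38,sh))
E
```

```text
clock: 4.73
position: [0.5245, 0.0885, 0.1366]
tool_rot: [0.767, 0.642, 0.0, 0.0]
contact_force: [-0.6, 1.3, -0.5]
finger_gap: 0.006
(array([-47.8,  38.9,   0.6]), 'roll deg', np.float64(0.05), 'loc', array([-39. ,  47.8, 136.6]), 'F', array([-0.83,  1.17, -0.47]), 't', 4.7333, 'gap', 0.006232721889161408)
-0.34 [280. 201.]
-0.25 [296. 195.]
-0.2 [305. 192.]
-0.15 [314. 190.]
-0.1 [324. 188.]
-0.05 [333. 186.]
0 [342. 186.]
0.05 [352. 185.]
0.1 [361. 185.]
```

View pics/s3.png

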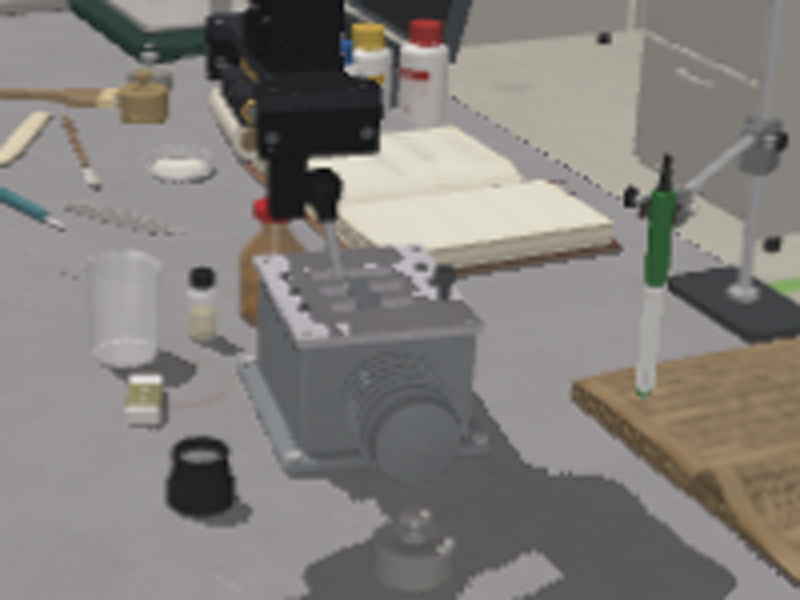

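```bash
python3 -m creep '{"dp":[[0,0.003,0],[0,0.003,0],[0,0.003,0],[0,0.003,0],[0,0.003,0],[0,0.001,0],[0,0,0],[0,0,0]],"roll":[0,0,0,0,0,0,0,0]}'
python3 - <<'E'
from h import *
look('s4')
E
```

```text
clock: 5.45
position: [0.5397, 0.0856, 0.1364]
tool_rot: [0.767, 0.642, -0.0, 0.0]
contact_force: [-0.7, -0.8, -0.3]
finger_gap: 0.006
(array([-47.7,  23.5,   0.4]), 'roll deg', np.float64(0.05), 'loc', array([-23.5,  47.7, 136.4]), 'F', array([-0.54, -0.93, -0.31]), 't', 5.45, 'gap', 0.00585465671393469)
```

View pics/s4.png

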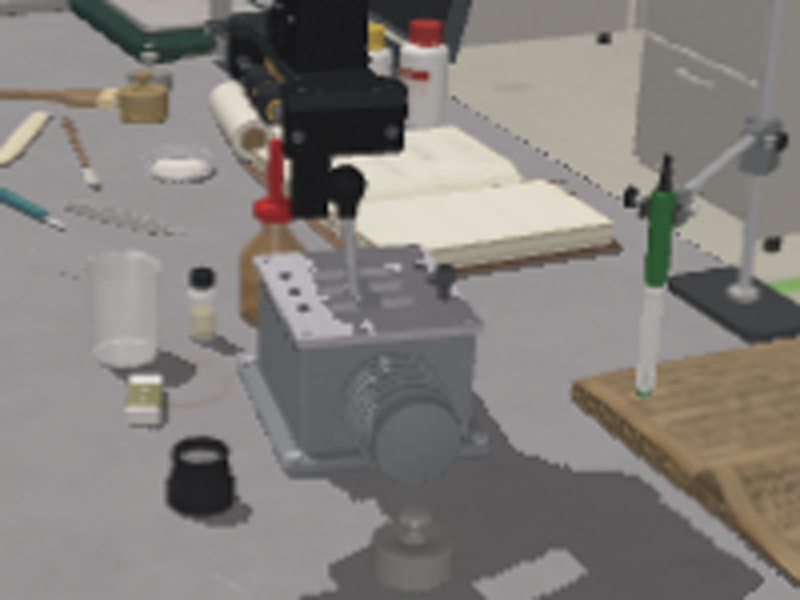

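```bash
python3 -m creep '{"dp":[[0,-0.01,0],[0,-0.01,0],[0,-0.015,0],[0,0,-0.02],[0,0,-0.02],[0,0,-0.03],[0,0,0],[0,0,0],[0,0,0],[0,0,0],[0,0,0],[0,0,0]],"roll":[0,0,0,0,0,0,7,7,7,7,7,7]}'
python3 -m creep '{"dp":[[0,0,0],[0,0,0],[0,0,0],[0,0,0],[0,0,0],[0,0,0],[0,0,0],[0,0,0]],"roll":[7,7,7,7,7,7,6,0]}'
python3 - <<'E'
from h import *
print(tool((0,.095,.136)),state()['q'])
E
```

```text
clock: 6.5
position: [0.5039, 0.0921, 0.2064]
tool_rot: [0.947, 0.321, -0.0, -0.0]
contact_force: [-0.5, -0.8, 0.2]
finger_gap: 0.002
clock: 7.17
position: [0.5041, 0.0921, 0.2064]
tool_rot: [0.996, -0.09, -0.0, 0.0]
contact_force: [0.3, -0.8, -0.4]
finger_gap: 0.002
(array([ 59.6, -47.4,  70.3]), 'roll deg', np.float64(-90.14), 'loc', array([-59.7,  47.7, 206.4]), 'F', array([ 0.43, -0.7 , -0.36]), 't', 7.1667, 'gap', 0.0019381167384038126) [ 2.67315285e-02 -2.88249248e-02  1.84618522e+00 -4.37236849e-05
  1.32461304e+00  2.07774657e-01]
```

```bash
python3 -m creep '{"dp":[[0,-0.016,0],[0,-0.016,0],[0,-0.0154,0],[0.02,0,0],[0.02,0,0],[0.0196,0,0],[0,0,0.02],[0,0,0.02],[0,0,0.015],[0,0,0.01],[0,0,0],[0,0,0]],"roll":[0,0,0,0,0,0,0,0,0,0,0,0]}'
python3 - <<'E'
from h import *
look('s5')
E
```

```text
clock: 8.17
position: [0.5716, 0.1281, 0.1414]
tool_rot: [0.996, -0.088, -0.001, 0.0]
contact_force: [0.9, -0.3, -0.5]
finger_gap: 0.005
(array([-0.5, 95.2,  5.4]), 'roll deg', np.float64(-89.85), 'loc', array([  0.3,  95.2, 141.4]), 'F', array([ 0.97, -0.12, -0.5 ]), 't', 8.1667, 'gap', 0.004857598191690441)
```

View pics/s5.png

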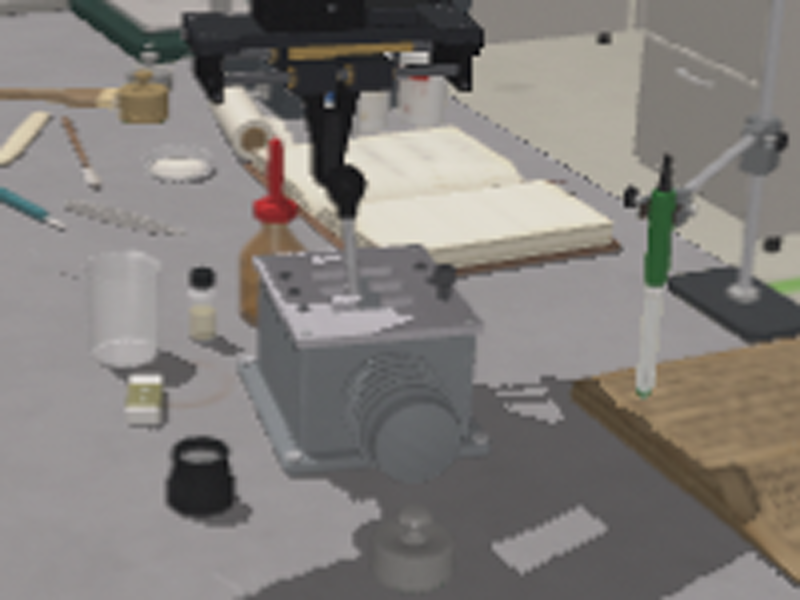

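```bash
python3 -m creep '{"dp":[[0,0.008,0],[0,0.008,0],[0,0.005,0],[0,0.005,0],[0,0.005,0],[0,0.005,0],[0,0.005,0],[0,0.005,0],[0,0.005,0],[0,0.005,0],[0,0.005,0],[0,0.005,0]],"roll":[0,0,0,0,0,0,0,0,0,0,0,0]}'
python3 - <<'E'
from h import *
look('s6')
for se in(.3,.2,.1,0,-.1,-.2,-.3,-.38):print(se,pk(se,0))
E
```

```text
clock: 9.22
position: [0.5604, 0.0625, 0.1414]
tool_rot: [0.996, -0.089, -0.0, 0.0]
contact_force: [1.3, 1.2, 0.7]
finger_gap: 0.006
(array([-1. , 28.6,  5.4]), 'roll deg', np.float64(-89.94), 'loc', array([  0.9,  28.6, 141.4]), 'F', array([1.09, 1.38, 0.67]), 't', 9.2167, 'gap', 0.006284679360346097)
0.3 [346. 186.]
0.2 [351. 188.]
0.1 [356. 192.]
0 [361. 198.]
-0.1 [367. 206.]
-0.2 [372. 216.]
-0.3 [377. 228.]
-0.38 [381. 239.]
```

View pics/s6.png

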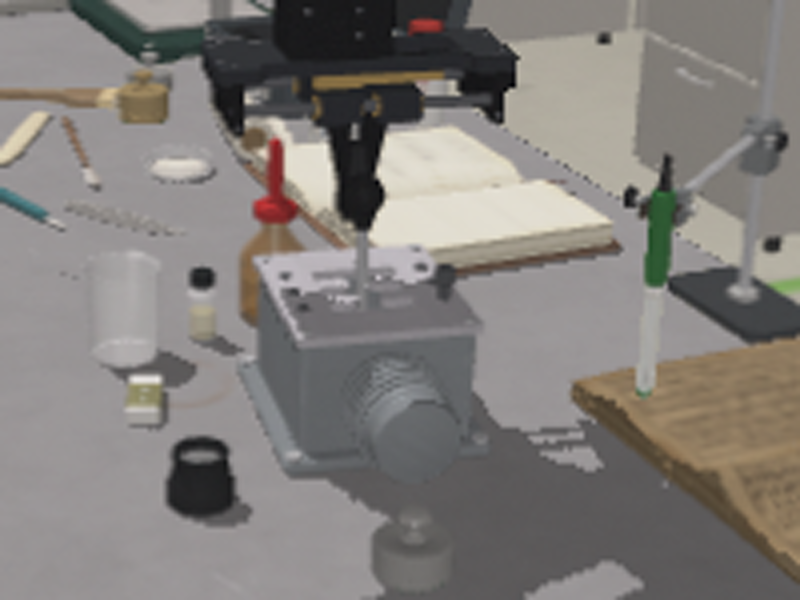

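```bash
python3 -m creep '{"dp":[[0,0.005,0],[0,0.005,0],[0,0.005,0],[0,0.005,0],[0,0.005,0],[0,0.005,0],[0,0.005,0],[0,0.005,0],[0,0.004,0],[0,0.004,0],[0,0.002,0],[0,0,0]],"roll":[0,0,0,0,0,0,0,0,0,0,0,0]}'
python3 - <<'E'
from h import *
look('s7')
E
```

```text
clock: 10.27
position: [0.5516, 0.0133, 0.1415]
tool_rot: [0.996, -0.089, -0.0, 0.0]
contact_force: [-0.3, 0.2, -0.6]
finger_gap: 0.006
(array([ -1. , -21.4,   5.5]), 'roll deg', np.float64(-89.97), 'loc', array([  1. , -21.4, 141.5]), 'F', array([-0.31,  0.14, -0.59]), 't', 10.2667, 'gap', 0.005862921688041534)
```

View pics/s7.png

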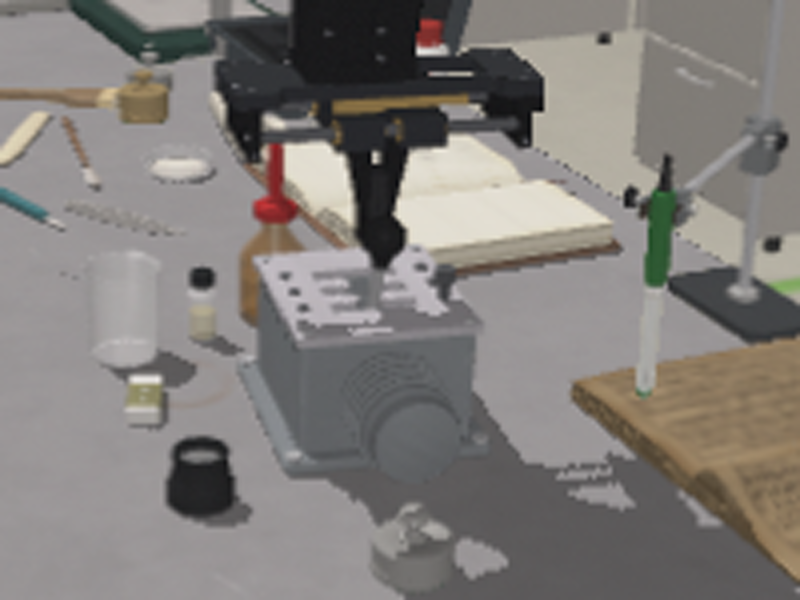

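```bash
python3 -m creep '{"dp":[[0,0.001,0],[0,0.001,0],[0,0,0],[0,-0.01,0],[0,-0.02,0],[0,0,-0.02],[0,0,-0.02],[0,0,-0.02],[0,0,0]],"roll":[0,0,0,0,0,0,-7,-7,-6]}'
python3 -m creep '{"dp":[[0,0,0],[0,0,0],[0,0,0],[0,0,0],[0,0,0],[0,0,0],[0,0,0],[0,0,0],[0,0,0],[0,0,0],[0,0,0]],"roll":[-7,-7,-7,-7,-7,-7,-7,-7,-7,-7,0]}'
python3 - <<'E'
from h import *
print(tool((-.05,-.046,.136)))
look('s8')
im=vision.read_camera('top');a=im[110:260,150:350]
cv2.imwrite('pics/t8.png',cv2.resize(a[:,:,::-1],None,fx=4,fy=4,interpolation=cv2.INTER_CUBIC))
E
```

```text
clock: 11.07
position: [0.5593, 0.0422, 0.2065]
tool_rot: [0.996, 0.089, 0.004, 0.001]
contact_force: [1.2, -0.1, 1.3]
finger_gap: 0.005
clock: 11.98
position: [0.5568, 0.0421, 0.2016]
tool_rot: [0.765, 0.643, 0.0, 0.0]
contact_force: [-1.0, -0.1, -0.4]
finger_gap: 0.005
(array([-53.6, -51.3,  65.6]), 'roll deg', np.float64(0.33), 'loc', array([  1. ,   7.8, 201.6]), 'F', array([-0.95, -0.26, -0.41]), 't', 11.9833, 'gap', 0.004733091733624483)
(array([-7.8, -1.1, 65.6]), 'roll deg', np.float64(0.33), 'loc', array([  1. ,   7.8, 201.6]), 'F', array([-0.95, -0.26, -0.41]), 't', 11.9833, 'gap', 0.004733091733624483)
```

View pics/s8.png

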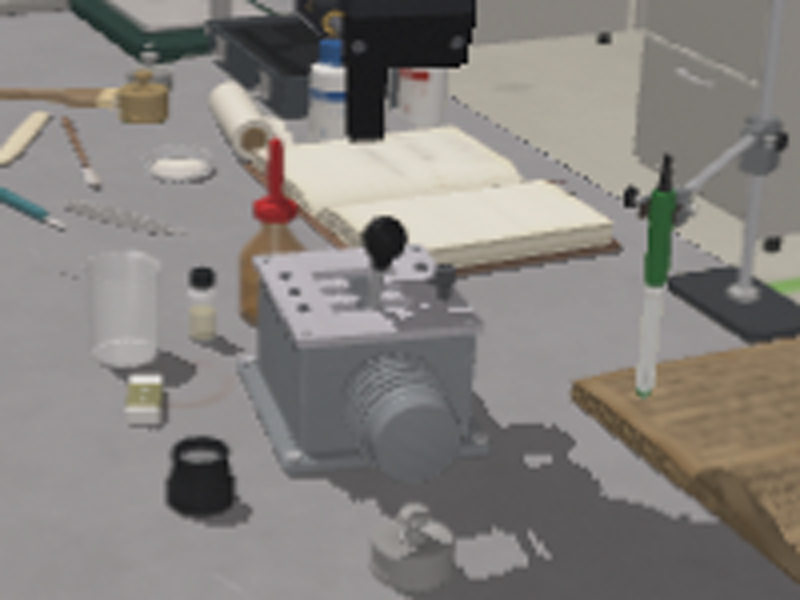

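View pics/t8.png

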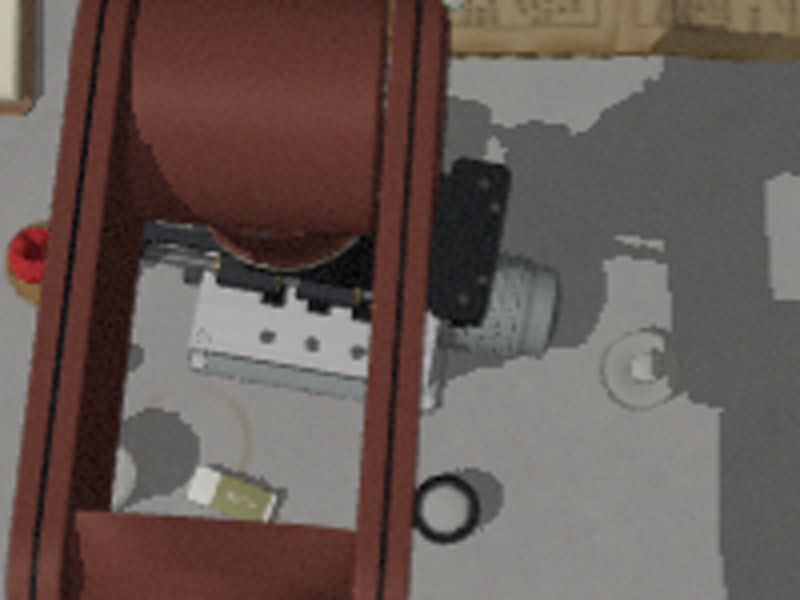

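```bash
python3 -m creep '{"dp":[[0,-0.017,0],[0,-0.017,0],[0,-0.017,0],[-0.018,0,0],[-0.018,0,0],[-0.018,0,0],[0,0,0.02],[0,0,0.02],[0,0,0.015],[0,0,0.01],[0,0,0],[0,0,0]],"roll":[0,0,0,0,0,0,0,0,0,0,0,0]}'
python3 - <<'E'
from h import *
look('s9')
for x in (0,.1,.2,.3,.33,.35,.37): print(x,pk(-.38,x))
E
```

```text
clock: 13.08
position: [0.4967, -0.0025, 0.1364]
tool_rot: [0.767, 0.641, -0.0, -0.0]
contact_force: [1.0, -0.2, 0.5]
finger_gap: 0.004
(array([46.7, 50.1,  0.4]), 'roll deg', np.float64(-0.02), 'loc', array([-50.1, -46.7, 136.4]), 'F', array([ 1.06, -0.05,  0.49]), 't', 13.0833, 'gap', 0.0036911949191857545)
0 [381. 239.]
0.1 [401. 238.]
0.2 [420. 239.]
0.3 [439. 241.]
0.33 [444. 242.]
0.35 [448. 243.]
0.37 [451. 244.]
```

View pics/s9.png

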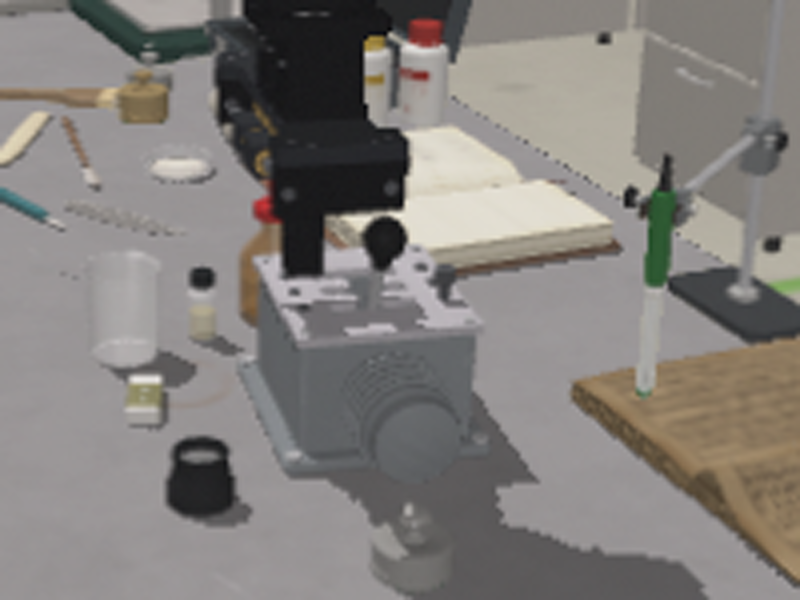

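```bash
python3 -m creep '{"dp":[[0,0.007,0],[0,0.007,0],[0,0.007,0],[0,0.004,0],[0,0.004,0],[0,0.004,0],[0,0.004,0],[0,0.004,0],[0,0.004,0],[0,0.004,0],[0,0.003,0],[0,0,0]],"roll":[0,0,0,0,0,0,0,0,0,0,0,0]}'
python3 - <<'E'
from h import *
look('s10')
E
```

```text
clock: 14.13
position: [0.5485, -0.0119, 0.1364]
tool_rot: [0.767, 0.642, 0.0, -0.0]
contact_force: [-0.6, 0.2, -0.4]
finger_gap: 0.006
(array([46.8, -2.4,  0.4]), 'roll deg', np.float64(0.05), 'loc', array([  2.5, -46.8, 136.4]), 'F', array([-0.58,  0.11, -0.37]), 't', 14.1333, 'gap', 0.005811786542659583)
```

View pics/s10.png

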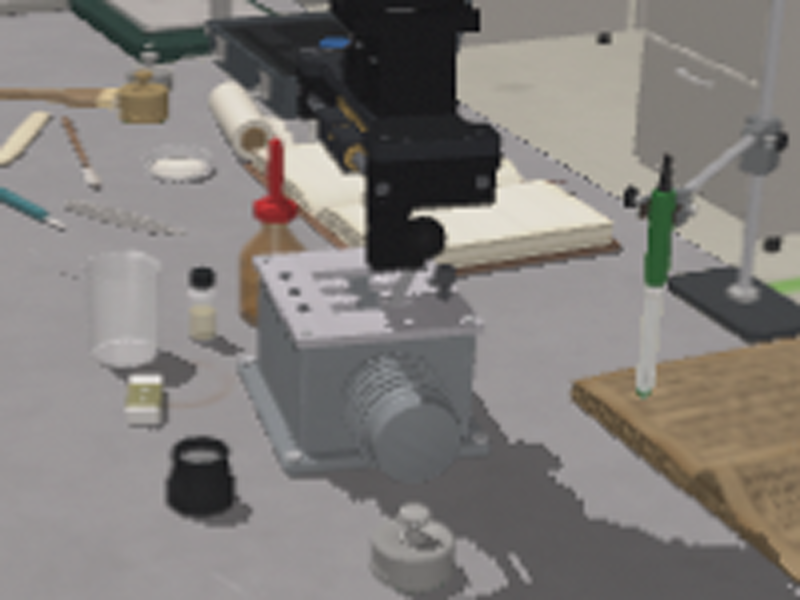

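```bash
python3 -m creep '{"dp":[[0,0.003,0],[0,0.003,0],[0,0.003,0],[0,0.002,0],[0,0.002,0],[0,0.001,0],[0,0,0],[0,0,0]],"roll":[0,0,0,0,0,0,0,0]}'
python3 - <<'E'
from h import *
look('s11')
E
python3 -m creep '{"dp":[[0,0.001,0],[0,0,0],[0,0,0]],"roll":[0,0,0]}'
python3 - <<'E'
from h import *
look('s12')
E
```

```text
clock: 14.85
position: [0.562, -0.0144, 0.1366]
tool_rot: [0.767, 0.642, 0.0, 0.0]
contact_force: [-0.3, 0.3, -0.7]
finger_gap: 0.01
(array([ 46.8, -16.1,   0.6]), 'roll deg', np.float64(0.05), 'loc', array([ 16.2, -46.8, 136.6]), 'F', array([-0.31,  0.3 , -0.74]), 't', 14.85, 'gap', 0.009568685587735652)
clock: 15.15
position: [0.5628, -0.0145, 0.1366]
tool_rot: [0.767, 0.642, -0.0, 0.0]
contact_force: [-0.4, 2.1, -0.4]
finger_gap: 0.008
(array([ 46.8, -17. ,   0.6]), 'roll deg', np.float64(0.05), 'loc', array([ 17. , -46.8, 136.6]), 'F', array([-0.79,  2.03, -0.43]), 't', 15.15, 'gap', 0.007583879532057132)
```

View pics/s12.png

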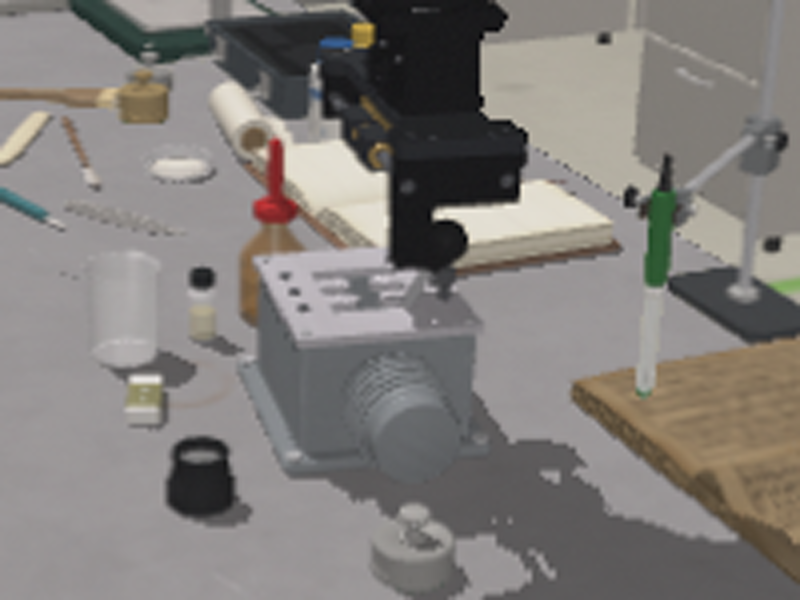

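```bash
P='from h import *;print(tool((0,0,.136)))'
python3 -m creep '{"dp":[[0,0.001,0],[0,0,0],[0,0,0]],"roll":[0,0,0]}' >/dev/null; python3 -c "$P"
python3 -m creep '{"dp":[[0,0.001,0],[0,0,0],[0,0,0]],"roll":[0,0,0]}' >/dev/null; python3 -c "$P"
```

```text
(array([ 46.8, -18. ,   0.5]), 'roll deg', np.float64(0.06), 'loc', array([ 18.1, -46.7, 136.5]), 'F', array([-1.27,  0.4 , -0.47]), 't', 15.45, 'gap', 0.00789848469436087)
(array([ 46.8, -19. ,   0.5]), 'roll deg', np.float64(0.05), 'loc', array([ 19.1, -46.8, 136.5]), 'F', array([-0.59,  0.63, -0.95]), 't', 15.7, 'gap', 0.001961219201591931)
```

```bash
P='from h import *;print(tool((0,0,.136)))'
python3 -m creep '{"dp":[[0,0.001,0],[0,0,0],[0,0,0]],"roll":[0,0,0]}' >/dev/null; python3 -c "$P"
python3 -c "from h import *;look('s13')"
```

```text
(array([ 46.8, -19.8,   0.4]), 'roll deg', np.float64(0.06), 'loc', array([ 19.9, -46.8, 136.4]), 'F', array([-1.65,  0.6 , -0.62]), 't', 15.95, 'gap', 0.0035556936984028607)
(array([ 46.8, -19.8,   0.4]), 'roll deg', np.float64(0.06), 'loc', array([ 19.9, -46.8, 136.4]), 'F', array([-1.65,  0.6 , -0.62]), 't', 15.95, 'gap', 0.0035556936984028607)
```

View pics/s13.png

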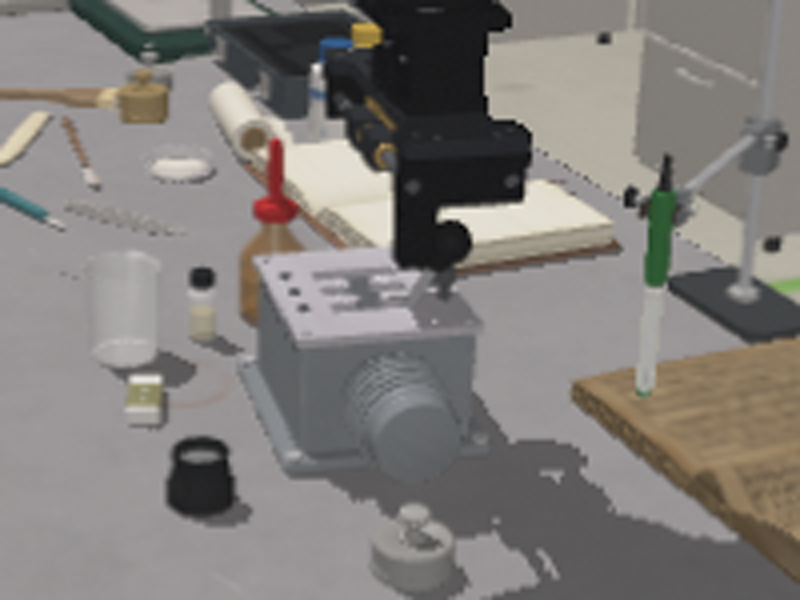

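```bash
P='from h import *;print(tool((0,0,.136)))'
python3 -m creep '{"dp":[[0,0.001,0],[0,0,0],[0,0,0]],"roll":[0,0,0]}' >/dev/null; python3 -c "$P"
```

```text
(array([ 46.7, -20.5,   0.3]), 'roll deg', np.float64(0.06), 'loc', array([ 20.6, -46.7, 136.3]), 'F', array([-3.29,  1.22, -0.97]), 't', 16.25, 'gap', 0.0028855407839140203)
```

```bash
P='from h import *;print(tool((0,0,.136)))'
python3 -m creep '{"dp":[[0,0.001,0],[0,0,0],[0,0,0]],"roll":[0,0,0]}' >/dev/null; python3 -c "$P"
```

```text
(array([ 46.7, -21.1,   0.1]), 'roll deg', np.float64(0.06), 'loc', array([ 21.1, -46.7, 136.1]), 'F', array([-5.5 ,  1.06, -0.13]), 't', 16.5, 'gap', 0.011219323559100962)
```

The force has risen to 5.5 N, so the lever is against the end stop. I back off and check.

```bash
python3 -m creep '{"dp":[[0,-0.003,0],[0,-0.01,0],[0,-0.02,0],[0,-0.03,0],[0,-0.03,0],[0,-0.03,-0.02],[0,-0.03,-0.03],[0,-0.03,-0.03],[0,-0.02,-0.03],[0,0,-0.03],[0,0,0]],"roll":[0,0,0,0,0,0,0,0,0,0,0]}'
python3 - <<'E'
from h import *
look('s14')
im=vision.read_camera('top');a=im[110:260,150:350]
cv2.imwrite('pics/t14.png',cv2.resize(a[:,:,::-1],None,fx=4,fy=4,interpolation=cv2.INTER_CUBIC))
s=state();im=vision.read_camera('wrist');cv2.imwrite('pics/w14.png',im[:,:,::-1]);T=Twrist(s)
for x in (.28,.30,.32,.34,.36): print(x,pk(-.38,x),proj('top',[w(knob(-.38,x))])*4-[600,440]+1.5,proj('wrist',[w(knob(-.38,x))],T))
E
```

```text
clock: 17.42
position: [0.3722, 0.0196, 0.2832]
tool_rot: [0.767, 0.642, 0.005, 0.006]
contact_force: [1.1, 0.1, 0.9]
finger_gap: 0.005
(array([ 46.9, 174.4, 149.9]), 'roll deg', np.float64(0.06), 'loc', array([-176.7,  -47. ,  283.2]), 'F', array([1.06, 0.27, 0.9 ]), 't', 17.4167, 'gap', 0.004864454556009583)
0.28 [435. 241.] [[418.09292646 205.53108623]] [[256.55578996 361.45702355]]
0.3 [439. 241.] [[418.37620526 201.254522  ]] [[256.78052276 362.63519017]]
0.32 [442. 242.] [[418.6202423  197.01983207]] [[257.01886893 363.76266539]]
0.34 [446. 243.] [[418.8250172  192.82911594]] [[257.27049646 364.8393197 ]]
0.36 [450. 243.] [[418.99053517 188.68443343]] [[257.53506669 365.86507898]]
```

View pics/s14.png

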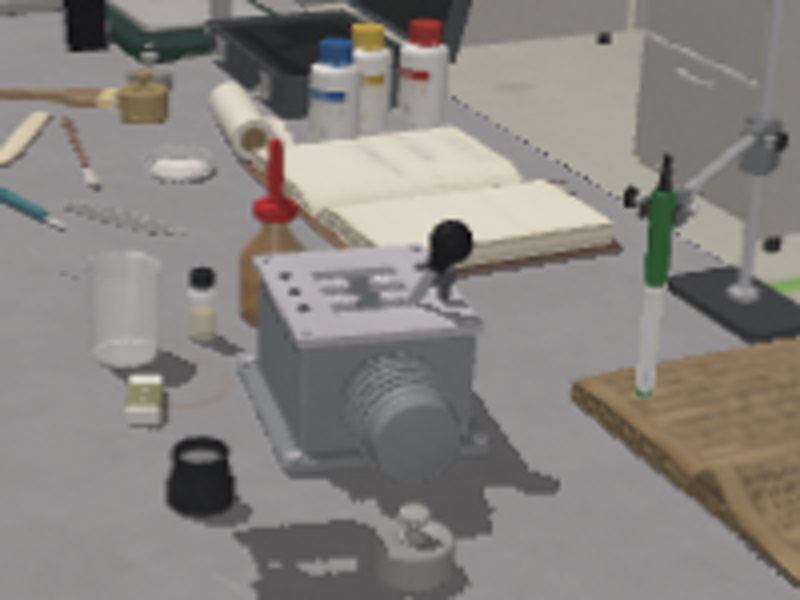

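View pics/t14.png

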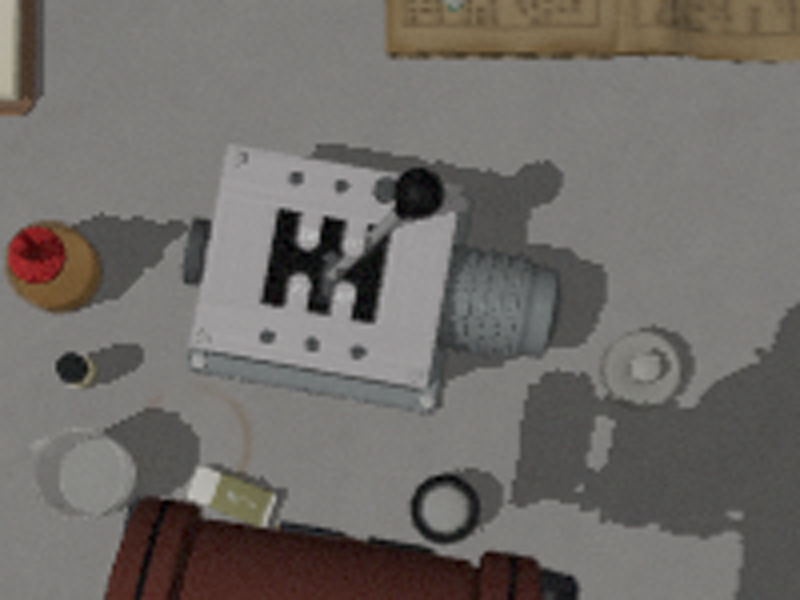

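View pics/w14.png

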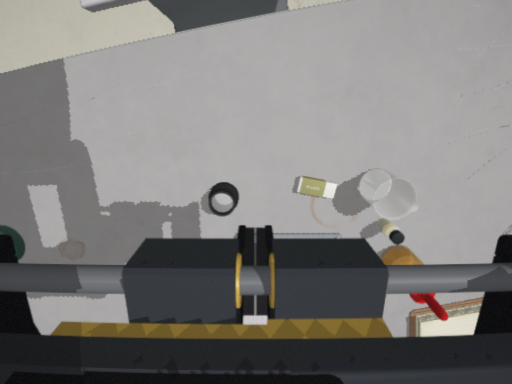

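The top view puts the knob at crop (418,193), which matches the predicted (419,193) for shift +0.34. The scene view puts it at (451,242), about +0.345 after the offset I'd seen all along. The bystanders are at the same pixels as before.

```bash
python3 -c "
from cell import job_done;print(job_done())"
```

```text
the job is handed in; nothing more can be done
None
```

The lever is fully home in the far end of the right slot, the one marked by the tall pin, and the job is handed in at about 17.5 s.

I used the closed fingers as a blunt pusher and made three pushes on the knob: far, out of the near left end into the middle channel, then right across the channel, then far until the end stop. The highest force I read was about 5.5 N, at the final stop. The lever was never gripped and was not run home into any other slot end.

**Last checks:**
- **Lever position:** the top view gave a shift of about +0.34 and a selector of about -0.38. The scene camera gave about +0.345 after I took off a steady 3–4 px offset (about 0.02 rad) that it had shown throughout. Without that correction it would read about +0.36, slightly past the stated home range.
- **Distance to pin:** I did not measure lever_mark to the pin directly. The end stop and the top view are the evidence that it is fully home.
- **Surroundings:** the six bystanders looked unmoved in the top and scene views, and the gripper was clear of everything.

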